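Shut the key safe and throw its bolts fully

ROBOT

A 6-joint arm with a two-finger parallel gripper is mounted at the origin on a cart in front of the work surface, level with it; the furniture and walls round the work are solid. World frame = base frame: x ahead of the robot, y to its left, z up, the work surface at z = 0. Lengths are in m, angles in rad, forces in N, time in s.
With the tool pointing down it reaches from about 0.375 to 0.825 m from the base axis. Payload 5.5 kg.
Tool frame: the origin (TCP) lies at the very end of the fingers, on their centre line; the grasp point (between the pads) lies pinch_z behind it (pinch_z is the distance from the TCP to the grasp point, in m); z points along the fingers, y is the line along which they close (so a half turn about z gives the same grasp; the last joint's range is limited). The gripper opens to 85 mm and grips with 20 to 120 N. Pads are 22 mm wide; open, the fingers measure 114 mm over their backs; the gripper's body (76 mm by 85 mm) begins 54 mm behind the grasp point. The pads swing forward as they close: fully open they stand 13 mm farther back than shut.
Start: joints at [1.139, 0.314, -0.047, 1.21, 0, 1.571], TCP at [0.251, 0.545, 0.231] pointing down, gripper open.
Joint ranges: [-2.67, 2.67], [-0.69, 1.73], [-1.03, 1.25], [-2.08, 2.16], [-1.42, 1.45], [-3.14, 3.14]. Speed limits (rad/s): [2.39, 2.39, 3.01, 3.14, 3.14, 3.14].

INTERFACE

Orientations are given as a 3x3 rotation matrix whose columns are the frame's x, y, z axes.
In Python, from cell import goto, servo_line, move_joints, ungrasp, grasp, wait, ik, grab_frame, camera_info, IKError, hand_in, get_time, get_joint_pos, get_qd, get_tau, get_ee_pos, get_tool_rot, get_wrist_force, get_moment, get_gripper_width, get_finger_force, pinch_z gives the robot as it stands. Calls block until the motion is done:
- goto(position, orientation): joint-space move of the TCP to a pose.
- servo_line(position, rotation=None, velocity=0.15): straight line of the TCP; rotation=None keeps the orientation; velocity is the mean speed in m/s.
- move_joints(angles): joint-space move.
- ungrasp() and grasp(): open the fingers fully, or close them until they stop; the grip force is fixed at half the most.
- wait(seconds).
- ik(position, orientation): joint angles nearest the present ones, or None.
- grab_frame(name): name is "side" or "top"; returns (picture, depth): 384x512x3 uint8, red, green, blue; 384x512 float32, m along the optical axis (not along the pixel's ray), 0 where there is no reading.
- camera_info(name): a dict with "fx", "fy", "cx", "cy" (pixels), "origin" and "attitude" of the camera in the world. Camera axes: x right, y down, z forward; pixel columns grow to the right and rows downward; lengths in m; the calibration is good to about 2 mm. A picture is of the moment at which its call begins. camera_info takes no time and is no camera call.
A pose or a line that the arm cannot do raises IKError and nothing moves.
- hand_in(): hands the job in; it is judged then, once.
Readings, each from a call of its own:
- get_time(): time.
- get_joint_pos(): joint angles.
- get_qd(): joint speeds.
- get_tau(): joint torques, N m.
- get_ee_pos(): TCP position.
- get_tool_rot(): TCP orientation.
- get_wrist_force(): force on the tool from outside, world axes, zero at the start.
- get_moment(): the same for the moment, N m.
- get_gripper_width(): opening from 0.0 (shut) to 1.0 (fully open).
- get_finger_force(): force on a finger pad.
Only numpy, scipy, OpenCV 4.12 (cv2) and the standard library are available. Lean on these libraries where they do the work, as an engineer would, in place of code of your own. Each camera call takes 0.05 s, during which the arm holds its last target. There are 200 camera calls.

TASK

Push the door of the small key safe shut with a fingertip, then push the lever on the door past its first click, the half-thrown day-latch position, on to its second and last position, so that the bolts are fully thrown and the safe stays locked. Only push: do not take the lever between the fingers, and leave the padlock and hex key in front of the safe and the oil bottle behind it alone.

Things in the scene. Friction and masses are not known exactly. Their poses are not given: they have to be found in the camera images.
- key_safe: Small grey steel key safe lying on its back on the bench, fixed, 150 mm (its x) x 188 mm (its y) x 72 mm high; the door faces up. Origin: centre of its underside; z up. The door is set flush in the front frame and hinged along the safe's left side: the hinge line runs along the safe's x at y = +77 mm, z = 72 mm
- safe_door (a joint): Door angle in rad: 0 = shut, flush with the frame; positive = free (right, -y) edge raised. It starts ajar at 0.3 to 0.55. Stiff hinge: it stays where it is left and shuts under a push of about 3 to 6 N down near the free edge, against a solid stop at 0. Door plate 120 mm (x) x 145 mm (y)
- door_edge (a point): Middle of the door's free edge, on its outer face, 148 mm from the hinge line; it moves with the door and stands at the safe's (0, -71, 72) mm when shut. While the lever stands at 0 the outer face is flat for 45 mm from this edge towards the hinge, but for a 2 mm thick index plate of 34 mm radius round the hub
- lever_pivot (a point): Point on the lever's turning axis (square to the door) at the mid-height of the lever arm, 22 mm above the door's outer face; 85 mm from the hinge line and 18 mm to the safe's +x side of the door's middle. The steel hub there has a 16.5 mm radius at its foot and a 12 mm radius above, and is 31 mm high
- lever_ball (a point): Centre of the black ball (19 mm diameter) at the end of the lever, 57 mm from lever_pivot and 22 mm above the door's outer face; its x axis points along the lever from the ball to the pivot, z square out of the door. The lever arm between hub and ball is a round steel bar of 11 mm diameter; 16 mm of free height lies between it and the door
- bolt_lever (a joint): Lever angle in rad, counter-clockwise from above. Starts near 0: bolts drawn in, lever along the safe's -x. 0.6: first click (day latch, bolts half out). 1.2: second position (fully thrown), lever mostly along the safe's -y; solid stop at 1.23. A spring plunger holds it at 0, 0.6 and 1.2; between them push it over a hump of about 7 N at the ball, then it snaps on to the next position
- safe_bolts (a joint): Travel of the two steel bolts out of the door's free edge, in m, geared to the lever: 0 drawn in, 0.010 at the first click, 0.020 fully thrown under the safe's frame. With the door ajar thrown bolts would foul the frame
- padlock: Brass padlock lying on its back, 68 x 45 x 21 mm, loose, on the bench in front of the safe; origin at its underside
- hex_key: Black L-shaped hex key lying flat, 33 x 93 x 6 mm, loose, in front of the safe; origin at its underside
- oil_bottle: Small plastic oiler bottle standing upright behind the safe, 40 mm diameter, 123 mm high, loose; origin at its underside

How it is judged:
On the way, in this order (a step that is already met when the one before it is completed fails the run):
1. the door is pushed shut while the bolts are still drawn in (value of joint safe_door below 0.03 rad and value of joint bolt_lever below 0.3 rad), for 0.1 s.
2. with the door shut, the lever is past its first click (value of joint safe_door below 0.03 rad and value of joint bolt_lever above 0.8 rad), for 0.1 s.
At the end, for the whole second after the job is handed in: The door is shut (within 0.03 rad), the lever rests at its second position (beyond 1.1 rad of 1.2) with the bolts at least 18 mm out, and the padlock, hex key and oil bottle are within 20 mm of where they stood, the bottle upright (value of joint safe_door below 0.03 rad and value of joint bolt_lever above 1.1 rad and value of joint safe_bolts above 0.018 m and distance of each of padlock, hex_key, oil_bottle from where it was at the start of the episode below 0.02 m and angle between oil_bottle's own z axis and vertical below 0.2 rad); the robot touches nothing.
It fails at once if the lever is taken between the fingers (y of the grasp point in the frame of lever_ball between -0.005 and 0.005 m and z of the grasp point in the frame of lever_ball between -0.02 and 0.009 m and x of the grasp point in the frame of lever_ball between -0.008 and 0.045 m).
It fails at once if a bystander is lifted or knocked away (distance of any of padlock, hex_key, oil_bottle from where it was at the start of the episode above 0.03 m).
It also fails if it takes over 45 s, if anything falls off the work surface, if the arm or the gripper's body presses on something with over 40 N, if the wrist force passes 120 N, or if a joint passes its speed limit or range.

## Working session

There is one attempt and no reset: what is moved stays moved. The work goes in short steps, each a Python script; the robot and the scene stay as the last script left them, time stands still between calls to the robot, and variables do not carry over. Pictures are saved under pics/ and viewed, at most 10 in all, crops included, and the job is handed in when it is done.

```bash
mkdir -p pics; python3 - <<'E'
from cell import *
import cv2,numpy as np
for n in("side","top"):
    p,d=grab_frame(n); cv2.imwrite(f"pics/{n}0.png",p[:,:,::-1]); np.savez(f"{n}0.npz",p=p,d=d)
    print(n,camera_info(n), (d>0).mean())
print(pinch_z if not callable(pinch_z) else pinch_z(),get_time())
E
```

```text
side {'fx': 476.4640335706574, 'fy': 476.4640335706574, 'cx': 254.17751514701283, 'cy': 185.7290729359014, 'origin': array([-0.08852075,  0.0497461 ,  0.72148036]), 'attitude': array([[ 0.14772839, -0.69061864,  0.7079705 ],
       [-0.98895242, -0.0943002 ,  0.11437041],
       [-0.01222457, -0.71704489, -0.69691979]])} 0.9960835774739584
top {'fx': 381.44106699618334, 'fy': 381.44106699618334, 'cx': 252.78750301327216, 'cy': 181.52355365896014, 'origin': array([0.48936992, 0.12540176, 0.93887403]), 'attitude': array([[ 0.02025497, -0.9981765 ,  0.0568631 ],
       [-0.99924326, -0.01832206,  0.03431037],
       [-0.03320595, -0.05751503, -0.99779226]])} 0.9959971110026041
0.0187 0.1
```

View pics/side0.png

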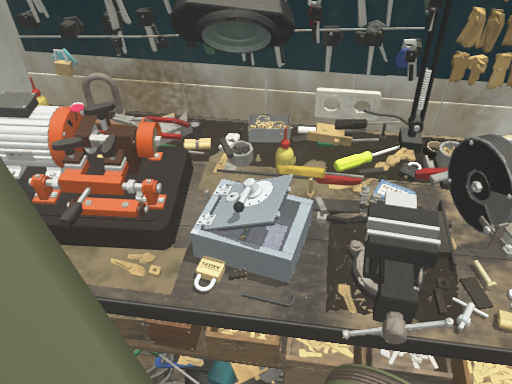

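View pics/top0.png

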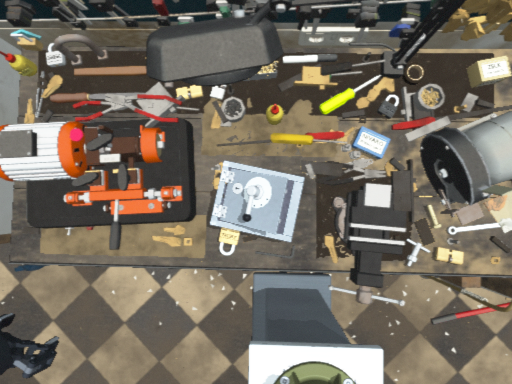

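The side view shows the safe around (255,225), with its door ajar, hub near (260,192) and black ball near (239,207). The padlock is at (210,272), the hex key at (268,298) and the bottle at (286,155). In the top view the safe is around (258,200). I'll enlarge both views and fetch depth points.

```bash
cat > h.py <<'E'
import numpy as np,cv2
from cell import *
def cloud(n,d):
    c=camera_info(n); v,u=np.indices(d.shape)
    P=np.stack([(u-c["cx"])/c["fx"]*d,(v-c["cy"])/c["fy"]*d,d],-1)
    return P@np.array(c["attitude"]).T+c["origin"]
E
python3 - <<'E'
from h import *
a=np.load("top0.npz");b=np.load("side0.npz")
A=cv2.resize(a["p"][150:260,200:320],None,fx=5,fy=5,interpolation=2)[:,:,::-1];cv2.imwrite("pics/tc.png",A)
A=cv2.resize(b["p"][165:315,180:330],None,fx=4,fy=4,interpolation=2)[:,:,::-1];cv2.imwrite("pics/sc.png",A)
T=cloud("top",a["d"]);S=cloud("side",b["d"])
f=lambda x:np.round(x*1000).astype(int).tolist()
for v in range(150,256,6): print(v,[f(T[v,u]) for u in range(208,316,12)])
print("lamp top",f(T[50,215]),f(T[70,160]),f(T[70,270]),"side",f(S[25,245]),f(S[45,240]),"vise",f(T[195,375]),f(T[230,380]),"orange",f(T[160,110]),f(T[170,185]),f(T[145,150]))
E
```

```text
150 [[619, 271, 0], [620, 241, -2], [620, 211, 0], [621, 181, -5], [621, 151, -1], [622, 122, -3], [622, 92, 0], [623, 62, -2], [623, 33, 1]]
156 [[604, 270, 1], [605, 241, -1], [605, 211, -1], [606, 181, 1], [607, 151, -3], [607, 121, -1], [607, 92, 0], [608, 62, -3], [608, 32, -2]]
162 [[589, 270, 0], [590, 240, 3], [583, 204, 70], [591, 180, 3], [591, 151, -1], [592, 121, -1], [592, 91, 1], [593, 62, -1], [590, 36, 32]]
168 [[575, 270, -4], [574, 238, 10], [575, 209, 10], [569, 176, 74], [570, 149, 70], [577, 121, 2], [578, 91, -2], [578, 62, -2], [576, 35, 31]]
174 [[559, 269, 1], [559, 237, 20], [554, 202, 82], [554, 175, 88], [554, 147, 105], [557, 121, 70], [557, 94, 71], [563, 61, -2], [564, 32, -1]]
180 [[545, 269, 1], [541, 230, 71], [541, 202, 80], [541, 174, 93], [540, 147, 112], [540, 121, 120], [540, 96, 133], [544, 66, 71], [549, 32, 1]]
186 [[530, 269, -1], [527, 230, 72], [527, 202, 80], [527, 174, 94], [527, 146, 119], [527, 121, 123], [527, 96, 137], [533, 62, 9], [534, 32, 1]]
192 [[515, 268, -2], [513, 230, 72], [514, 201, 84], [514, 173, 99], [513, 146, 140], [5
[... 1004 characters left out ...]
[414, 177, -3], [420, 146, 71], [421, 118, 73], [422, 92, 74], [416, 59, -2], [417, 31, 4]]
240 [[397, 265, -3], [400, 233, 20], [401, 204, 22], [400, 176, 12], [400, 147, 2], [400, 118, -1], [401, 88, 1], [402, 59, 0], [402, 30, -3]]
246 [[382, 265, -1], [385, 233, 15], [385, 204, 14], [384, 176, -3], [385, 147, 0], [386, 117, 3], [387, 88, -1], [388, 60, 7], [388, 30, 2]]
252 [[368, 264, 1], [369, 234, 0], [371, 204, 10], [370, 176, 0], [371, 146, 5], [372, 117, 1], [372, 88, -2], [374, 59, 5], [374, 30, 2]]
lamp top [714, 204, 390] [682, 284, 394] [813, 120, 30] side [689, 187, 345] [735, 206, 281] vise [512, -105, 127] [437, -124, 99] orange [573, 451, 157] [563, 314, 62] [604, 364, 169]
```

View pics/tc.png

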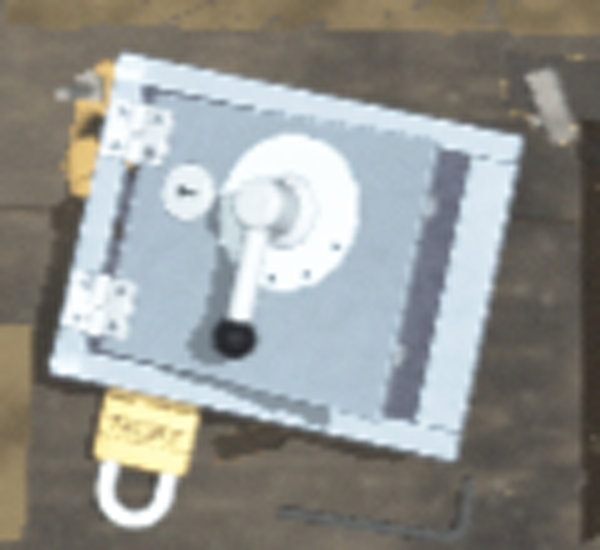

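View pics/sc.png

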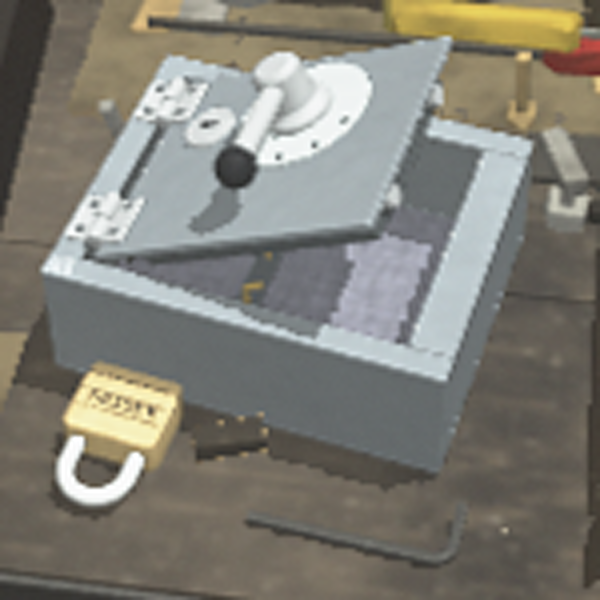

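The crops show the safe's top corners (top crop) at about (120,55), (523,137), (457,460) and (52,373). The ball is at (235,337), with the lever along safe -x. The padlock and hex key lie on the near side, clear of the door.

```bash
cat >> h.py <<'E'
def ray(n,u,v,z):
    c=camera_info(n); r=np.array(c["attitude"])@[(u-c["cx"])/c["fx"],(v-c["cy"])/c["fy"],1]
    return c["origin"]+r*(z-c["origin"][2])/r[2]
E
python3 - <<'E'
from h import *
c=[ray("top",(x+.5)/5-.5+200,(y+.5)/5-.5+150,.072) for x,y in[(120,55),(523,137),(457,460),(52,373)]]
s=[ray("side",(x+.5)/4-.5+180,(y+.5)/4-.5+165,.072) for x,y in[(168,57),(532,145),(437,378),(45,270)]]
for C in(c,s):
    C=np.array(C)[:,:2];m=C.mean(0);ex=(C[0]+C[1]-C[2]-C[3]);ey=(C[0]+C[3]-C[1]-C[2])
    print(m.round(4),np.hypot(*ex)/2,np.hypot(*ey)/2,np.arctan2(ex[1],ex[0]),np.arctan2(-ey[0],ey[1]))
for n in("top","side"):
    P=cloud(n,np.load(n+"0.npz")["d"]).reshape(-1,3)
    h=P[(P[:,2]>.2)&(P[:,0]>.3)&(P[:,0]<.9)&(P[:,2]<.6)&(abs(P[:,1]-.2)<.35)]
    print(n,len(h),np.percentile(h,[0,1,99],axis=0).round(3))
    l=h[(h[:,1]>.02)&(h[:,1]<.33)&(h[:,2]>.25)];print(" lamp",l.min(0),l.max(0))
    r=np.hypot(P[:,0],P[:,1]);g=P[(r>.45)&(r<.72)&(P[:,1]>.22)&(P[:,0]>.15)&(P[:,2]<.25)];print(" sweep max",g[g[:,2].argsort()[-3:]])
print(get_tool_rot().round(3))
E
```

```text
[0.4954 0.1447] 0.1484986523629361 0.18740645895952923 -0.18677532366789418 -0.18585454503087648
[0.4924 0.1467] 0.14556808891533288 0.1840042593320394 -0.20245884584835072 -0.19533393836696927
top 15549 [[ 0.587 -0.15   0.2  ]
 [ 0.604 -0.142  0.204]
 [ 0.871  0.506  0.411]]
 lamp [0.66600779 0.02019394 0.25006948] [0.85548412 0.32247837 0.42634432]
 sweep max [[0.27847291 0.57880828 0.24981078]
 [0.26583208 0.5854768  0.24983259]
 [0.23860933 0.49550828 0.24995479]]
side 17794 [[ 0.584 -0.15   0.2  ]
 [ 0.601 -0.145  0.202]
 [ 0.873  0.536  0.386]]
 lamp [0.66331307 0.0200327  0.25020285] [0.87356501 0.3263811  0.39268169]
 sweep max [[0.54743562 0.41512616 0.18215716]
 [0.53410566 0.47093719 0.18216578]
 [0.52976828 0.48050872 0.18228369]]
[[-0.908  0.419 -0.001]
 [ 0.419  0.908 -0.001]
 [-0.    -0.002 -1.   ]]
```

```bash
cat >> h.py <<'E'
Y=-0.188; O=np.array([.4947,.1453])
def W(x,y,z): c,s=np.cos(Y),np.sin(Y); return np.array([O[0]+c*x-s*y,O[1]+s*x+c*y,z])
def R(phi):
    a=Y+np.pi/2+phi; c,s=np.cos(a),np.sin(a)
    return np.array([[c,s,0],[s,-c,0],[0,0,-1.]])
def door():
    p,d=grab_frame("top");P=cloud("top",d); Q=P.reshape(-1,3)-[*O,0]; c,s=np.cos(Y),np.sin(Y)
    return p,d,np.stack([c*Q[:,0]+s*Q[:,1],-s*Q[:,0]+c*Q[:,1],Q[:,2]],-1)
E
python3 - <<'E'
from h import *
grasp()
goto(W(-12,-54,200)*1 if 0 else W(-.012,-.054,.20),R(0))
print(get_joint_pos().round(3),get_time(),get_wrist_force().round(2))
servo_line(W(-.012,-.054,.15)); f0=get_wrist_force()
z=.15
while z>.068:
    z-=.005 if z>.082 else .001
    servo_line(W(-.012,-.054,z),velocity=.06)
    f=get_wrist_force()-f0; print(round(z,3),f.round(1),get_ee_pos()[2].round(4))
    if f[2]>11: break
wait(.15); servo_line(W(-.012,-.054,.16)); print(get_time())
E
```

```text
[ 0.199  0.109 -0.375  1.086  0.     1.956] 2.6917 [-0.59 -0.52  0.48]
0.145 [-0.5 -0.2 -0.9] 0.1455
0.14 [-0.9 -0.2  0.4] 0.14
0.135 [-0.5 -0.1  0.5] 0.1348
0.13 [-0.4  0.2 -0.3] 0.1297
0.125 [ 0.2 -0.2 -0.8] 0.1246
0.12 [ 0.2 -0.7  0.5] 0.1196
0.115 [ 0.4 -0.3  0.1] 0.1146
0.11 [-0.8 -0.7 -0.4] 0.1096
0.105 [ 0.3 -0.8  0.1] 0.1046
0.1 [-0.7 -0.9 -0.2] 0.0996
0.095 [-0.2 -0.1 -0.8] 0.0946
0.09 [-0.1 -0.4  0. ] 0.0896
0.085 [-0.6  0.4 -0.6] 0.0846
0.08 [ 0.2 -0.9  1.4] 0.0796
0.079 [ 0.2 -0.1  0.1] 0.079
0.078 [ 0.1 -0.   0.1] 0.078
0.077 [-0.9 -0.5 -0.2] 0.077
0.076 [-0.4 -0.2  1.5] 0.0759
0.075 [-0.2 -0.2  0.1] 0.0749
0.074 [-1.3 -0.  -0.5] 0.0739
0.073 [ 0.6 -1.7  0.6] 0.0729
0.072 [-1.2 -0.1  2.5] 0.072
0.071 [-4.8 -0.3 12.2] 0.0719
9.8167
```

```bash
python3 - <<'E'
from h import *
goto(W(-.039,.025,.16),R(0))
p,d=grab_frame("side");cv2.imwrite("pics/s2.png",cv2.resize(p[145:315,170:340],None,fx=3.5,fy=3.5,interpolation=2)[:,:,::-1])
P=cloud("side",d).reshape(-1,3);Q=P-[*O,0];c,s=np.cos(Y),np.sin(Y);X=c*Q[:,0]+s*Q[:,1];V=-s*Q[:,0]+c*Q[:,1]
for y in(-.045,-.055,-.065):
    m=(abs(X+.0)<.05)&(abs(V-y)<.004);print(y,m.sum(),np.median(Q[m,2]))
print(get_joint_pos().round(2),get_time())
E
```

```text
-0.045 196 0.0708277288065437
-0.055 213 0.07059763289447019
-0.065 224 0.0707127374746786
[ 0.37  0.16 -0.42  1.   -0.    2.13] 10.2917
```

View pics/s2.png

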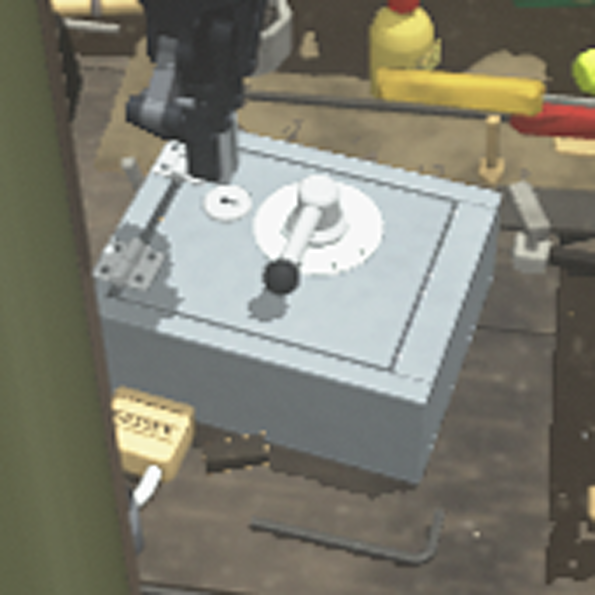

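The door is shut flush, and the lever is still at 0 with the ball at crop (282,277). Next I push the lever.

```bash
python3 - <<'E'
from h import *
b=ray("side",(282+.5)/3.5-.5+170,(277+.5)/3.5-.5+145,.094);print("ball",b.round(4),"expected",W(-.039,-.008,.094).round(4))
def F(phi,off,z,r=.05):
    c,s=np.cos(phi),np.sin(phi); return W(.018-r*c-off*s,-.008-r*s+off*c,z)
servo_line(F(0,.034,.11),R(0)); servo_line(F(0,.034,.083),velocity=.08); wait(.1); f0=get_wrist_force()
print(f0.round(1),get_ee_pos().round(4))
servo_line(F(0,.0215,.083),velocity=.05)
for phi in np.arange(.05,1.2,.05):
    servo_line(F(phi,.0205,.083),R(phi),velocity=.06)
    f=get_wrist_force()-f0; print(round(phi,2),f.round(1))
    if np.linalg.norm(f)>25: print("STOP");break
print(get_time(),get_joint_pos().round(2))
p,d=grab_frame("side");cv2.imwrite("pics/s3.png",cv2.resize(p[145:315,170:340],None,fx=3.5,fy=3.5,interpolation=2)[:,:,::-1])
E
```

```text
ball [0.4537 0.1455 0.094 ] expected [0.4549 0.1447 0.094 ]
[-0.7  1.1 -0.2] [0.4686 0.177  0.0836]
0.05 [ 2.7  5.2 -1.3]
0.1 [ 4.1 11.  -3.2]
0.15 [ 4.5 17.8 -6.5]
0.2 [ 0.2 -0.9 -0.5]
0.25 [-0.7 -1.4  0.4]
0.3 [ 0.4 -1.5  0.6]
0.35 [ 0.3 -0.7 -0.4]
0.4 [-0.1 -0.5 -0.1]
0.45 [ 0.5 -1.6 -0.2]
0.5 [ 1.4  0.1 -0. ]
0.55 [ 0.1 -1.6 -0. ]
0.6 [ 1.4  0.1 -0.1]
0.65 [0.  6.1 0.2]
0.7 [-1.6 10.8 -0.8]
0.75 [-4.5 17.   0.2]
0.8 [-6.3 23.6  1.1]
0.85 [ 1.1 -1.6 -0.5]
0.9 [ 0.4 -0.9 -0.1]
0.95 [-0.3 -2.  -0.7]
1.0 [ 0.3 -0.6  0.1]
1.05 [ 0.4 -0.5  0.7]
1.1 [-0.4 -1.4 -0.1]
1.15 [ 0.5 -1.   0. ]
17.5083 [ 0.22  0.2  -0.56  0.81  0.    0.83]
```

View pics/s3.png

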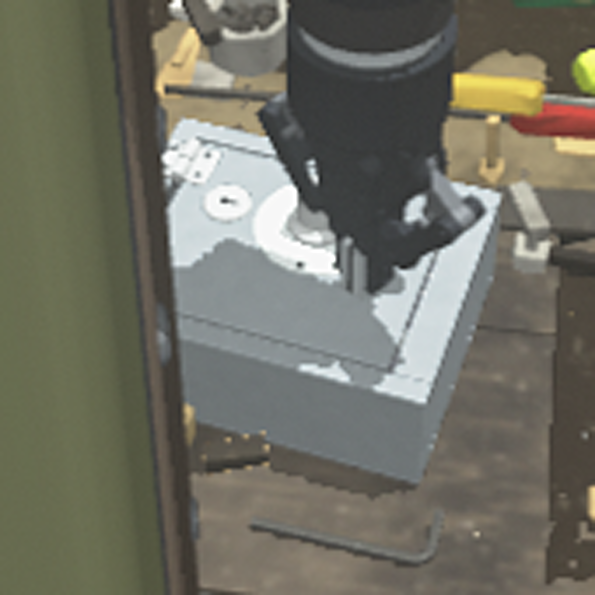

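The fingers hide the lever in this picture, with the fingertip at about (355,280), but the force trace shows two snaps. I'll back off and look.

```bash
python3 - <<'E'
from h import *
def F(phi,off,z,r=.05):
    c,s=np.cos(phi),np.sin(phi); return W(.018-r*c-off*s,-.008-r*s+off*c,z)
servo_line(F(1.15,.036,.083)); servo_line(F(1.15,.036,.20)); servo_line(W(-.039,.05,.22))
p,d=grab_frame("side");cv2.imwrite("pics/s4.png",cv2.resize(p[145:315,170:340],None,fx=3.5,fy=3.5,interpolation=2)[:,:,::-1])
print(get_time(),"expected ball at 1.2",W(-.0027,-.0611,.094))
# black-ball blob near the expected place
c=camera_info("side");q=np.array(c["attitude"]).T@(W(-.0027,-.0611,.094)-c["origin"]);print(q[0]/q[2]*c["fx"]+c["cx"],q[1]/q[2]*c["fy"]+c["cy"])
E
```

```text
19.55 expected ball at 1.2 [0.48062832 0.0857812  0.094     ]
285.84140787730144 215.90063186286736
```

View pics/s4.png

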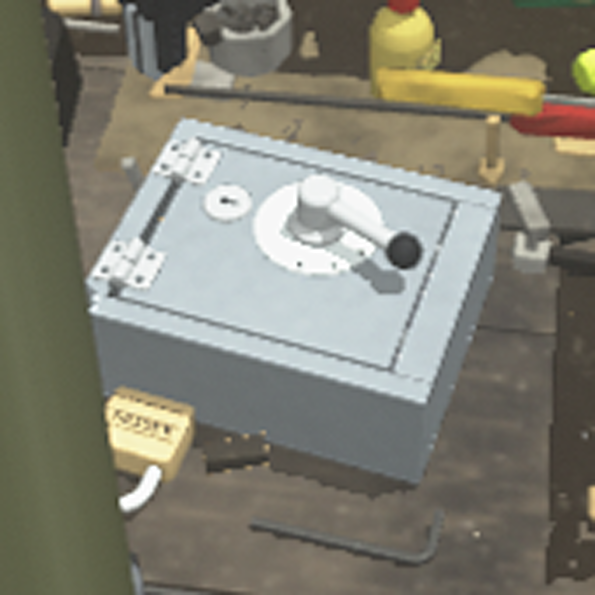

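The door is shut and the ball is at crop (404,251), full-picture pixel (285.5,216.6). The second position predicts (285.8,215.9), so the lever is fully thrown. The padlock, hex key and bottle look undisturbed.

```bash
python3 -c "
from cell import *
print(hand_in())"
```

```text
the job is handed in; nothing more can be done
None
```

I pushed the door shut and then pushed the lever past its first click to its second position; the last picture showed both in place and the padlock, hex key and bottle apparently undisturbed, and the job was handed in after about 20 s (no verdict came back).

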